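# Put the glue brush away in the mug, leaning clear of the handle

### The arm

A 6-joint arm with a two-finger parallel gripper is mounted at the origin on the work surface. World frame = base frame: x ahead of the robot, y to its left, z up, the work surface at z = 0. Lengths are in m, angles in rad, forces in N, time in s.
With the tool pointing down it reaches from about 0.4 to 0.825 m from the base axis. Payload 7 kg.
Tool frame: the origin (TCP) lies at the very end of the fingers, on their centre line; the grasp point (between the pads) lies 19 mm behind it; z points along the fingers, y is the line along which they close (so a half turn about z gives the same grasp; the last joint's range is limited). The gripper opens to 88 mm and grips with 3 to 60 N. Pads are 19 mm wide; open, the fingers measure 130 mm over their backs; the gripper's body (78 mm by 193 mm) begins 47 mm behind the grasp point.
Start: joints at [1.41, 0.359, 0.012, 0, -1.224, -0.288], TCP at [0.293, 0.608, 0.227] pointing down, gripper open.
Joint ranges: [-3.07, 3.07], [-1.43, 2.12], [-1.02, 1.25], [-3.03, 1.67], [-3.05, -0], [-3.03, 3.03]. Speed limits (rad/s): [2.39, 2.39, 3.01, 3.14, 3.14, 3.14].

### API

Orientations are given as [roll, pitch, yaw] about the fixed x, y, z axes, in that order (R = Rz(yaw) Ry(pitch) Rx(roll)).
In Python, from station import arm gives the robot as it stands. The module is installed in compiled form; this text tells all that it offers.
- The arm moves only by the shell command python3 -m crank 'ROWS' [FORCE]. ROWS is JSON, a list of rows, each an object of numbers: "dx", "dy", "dz": the shift along the world's x, y, z in m; "twist": the turn about the world's z in degrees; "grip": the opening, from -1 (shut) to 1 (fully open). A call has exactly 5 rows; each row is the pose to reach, as a shift and turn from the pose commanded when the call began; what a row does not reach only later rows make up. A row lasts 1/12 s, in which the tool goes at most 41.7 mm and 7.16 degrees, less where a joint would pass 70% of its speed; a pose out of reach is approached as far as the arm can. A call with a gripper value outside its range is refused whole. The fingers move at their own pace and stop on an object; FORCE is the grip in N (left out, the last holds). Time passes only in rows, so rows that repeat a pose let the fingers close, or fill a call up. It gives the time, the measured TCP pose, the force, the opening and the grip force at its end, in the units of the state.
- arm.get_state(): the state, without advancing time (a new reading comes with each control period).
- arm.grab_frame(name): name is "side" or "top"; returns the picture (400x640x3 uint8, red, green, blue); there is no depth.
- arm.get_calibration(name): a dict with "fx", "fy", "cx", "cy" (pixels), "cam_to_world" (4x4, takes a point from camera to world coordinates). Camera axes: x right, y down, z forward; pixel columns grow to the right and rows downward; lengths in m; the calibration is good to about 2 mm. A picture is of the moment at which its call begins. get_calibration takes no time and is no camera call.
- arm.job_done(): hands the job in; it is judged then, once.
The state is a dict: "t": time; "q": joint angles; "qd": joint speeds; "joint_efforts": joint torques, N m; "eef_pos": TCP position; "ee_rot": TCP orientation; "force": force on the tool from outside, world axes, zero at the start; "moment": the same for the moment, N m; "width": finger opening in m; "gripper_force": force on a finger pad.
Only numpy, scipy, OpenCV 4.12 (cv2) and the standard library are available. Lean on these libraries where they do the work, as an engineer would, in place of code of your own. Each camera call takes 0.05 s, during which the arm holds its last target. There are 200 camera calls.

### The job

Take the glue brush out of the narrow paper cup and put it away in the mug, bristles up, leaning on the side of the rim directly opposite the mug's handle, so that the mug can still be picked up. Lower it gently until its end rests on the bottom before you let go, and leave the cup, the mug and the other things standing where they are.

Things in the scene. Friction and masses are not known exactly. Their poses are not given: they have to be found in the camera images.
- brush_mid (a point): centre of the glue brush, a straight round brush 215 mm long, 30 g. On its axis, 107.5 mm from the handle end; its z axis points along the brush to the bristles. At the start it stands handle end down in the paper cup, leaning about 26 degrees from upright on the rim, the upper 105 mm out of the cup, leaning within 55 degrees of straight towards the robot (-x)
- brush_foot (a point): the rounded handle end of the brush (the end that goes down), on its axis
- brush_head (a point): point on the brush's axis in the bristles, 200 mm from the handle end
- brush: the whole brush; origin at the handle end, z along it to the bristles. Wooden handle 10 mm thick with rounded end, steel ferrule 12 mm thick from 152 to 188 mm from the handle end (a good place to grip), then stiff dark bristles up to 14 mm thick; it balances about 91 mm from the handle end
- papercup: narrow grey paper cup, the one with the brush in it: 120 mm tall, rim 68 mm and foot 54 mm across, wall 2.5 mm, weighted with a 25 mm thick layer of hardened clay; loose, 0.45 kg. Origin at the centre of its underside, z up
- mug: tall white ceramic mug, 130 mm high, 86 mm across, wall 4 mm, loose, 0.6 kg. Handle to 79 mm from the axis along its own +y; its -y (where the brush must lean) points within 55 degrees of -x. Inside is a flat layer of hardened clay, its top 12 to 34 mm above the underside, different each time and not measured. Origin at the centre of the underside, z up
- mug_rim (a point): centre of the mug's mouth, 130 mm above its underside
- gluebottle: bystander: white glue bottle, 54 mm across, 150 mm tall, origin at its underside
- gluestick: bystander: standing glue stick, 24 mm across, 90 mm tall, origin at its underside
- taperoll: bystander: roll of tape lying flat, 80 mm across, 25 mm high, origin at its underside
- sparecup: bystander: empty grey paper cup, 72 mm across the rim, 100 mm tall, origin at its underside
- eraser: bystander: eraser 45 x 22 x 13 mm, origin at its underside
- cardtray: bystander: cardboard tray 110 x 160 x 45 mm with a marker pen in it, origin at its underside
Not all that is in view belongs to the job. Leave any pink look-alike of the papercup alone.

How it is judged:
By the outcome, as a careful person would: the job done as asked, in the order asked, and still so for the second after the job is handed in, with the robot touching nothing.
It also fails if it takes over 46 s, if anything falls off the work surface, if the arm or the gripper's body presses on something with over 40 N, if the wrist force passes 120 N, or if a joint passes its speed limit or range.

## Working session

There is one attempt and no reset: what is moved stays moved. The work goes in short steps, Python scripts to look and compute and a shell command to move; the robot and the scene stay as the last step left them, time stands still between calls to the robot, and variables do not carry over. Pictures are saved under pics/ and viewed, at most 10 in all, crops included, and the job is handed in when it is done.

```bash
mkdir -p pics; python3 - <<'E'
from station import arm
import cv2
for n in("side","top"):
    cv2.imwrite(f"pics/{n}0.png",arm.grab_frame(n)[:,:,::-1])
    c=arm.get_calibration(n);print(n,c)
s=arm.get_state();print(s)
E
```

```text
side {'fx': 442.83807011441945, 'fy': 442.83807011441945, 'cx': 322.2723797141786, 'cy': 200.55141681032796, 'cam_to_world': array([[ 0.84270013, -0.31788422,  0.43451826,  0.16493511],
       [-0.53798934, -0.4663349 ,  0.70221025, -0.63436967],
       [-0.02059053, -0.82551885, -0.5639988 ,  0.65505419],
       [ 0.        ,  0.        ,  0.        ,  1.        ]])}
top {'fx': 458.512433304207, 'fy': 458.512433304207, 'cx': 315.6267224479396, 'cy': 202.35531116027468, 'cam_to_world': array([[-0.0168882 , -0.9957159 ,  0.09091003,  0.46127964],
       [-0.99978909,  0.01575445, -0.01317436, -0.00953621],
       [ 0.01168568, -0.09111335, -0.99577196,  1.1139521 ],
       [ 0.        ,  0.        ,  0.        ,  1.        ]])}
{'t': 0.1, 'q': array([ 1.41014479e+00,  3.59289849e-01,  1.11543875e-02, -3.09217879e-04,
       -1.22409163e+00, -2.88102611e-01]), 'qd': array([ 5.19117335e-05, -2.42172696e-03,  7.83980943e-04,  1.44345320e-03,
        1.01751076e-03,  2.28976971e-04]), 'joint_efforts': array([-1.35461280e-03, -5.84165025e+01,  2.93752956e+01,  7.01539725e+00,
        1.01999397e-02, -5.23724441e-05]), 'eef_pos': array([0.29267769, 0.6077649 , 0.22573439]), 'ee_rot': array([ 3.14013825e+00, -1.27845134e-04, -4.48859332e-01]), 'force': array([-0.19213788,  0.72130052, -0.18395155]), 'moment': array([ 0.02459723, -0.00513308,  0.01183658]), 'gripper_force': 0.0, 'width': 0.08747804938343133}
```

View pics/side0.png

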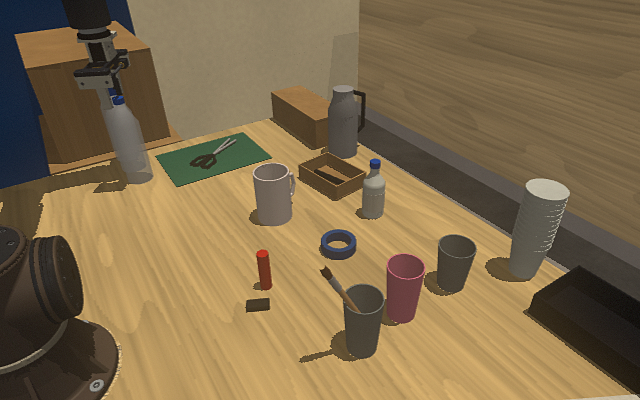

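View pics/top0.png

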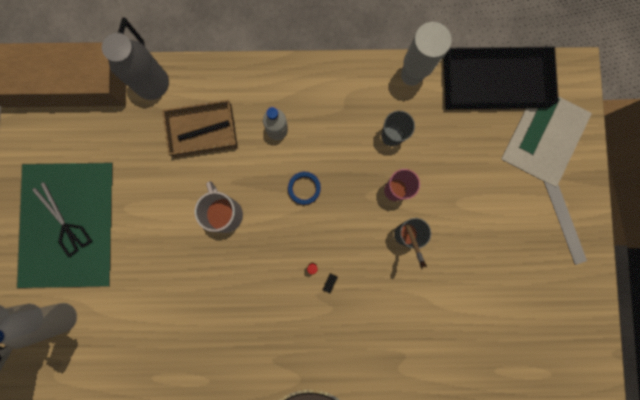

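The cup candidates in the side view are the grey cup with the brush (363,320), the pink cup (405,288) and the empty grey cup (456,263). Only the first is grey and holds the brush, so it is the one meant. The mug is at side (273,195) and top (216,212), with its handle at top (211,187). I'll confirm this in one enlarged montage.

```bash
python3 - <<'E'
import cv2,numpy as np
a=cv2.imread("pics/side0.png");b=cv2.imread("pics/top0.png")
def crop(i,x,y):
    c=cv2.resize(i[y:y+75,x:x+100],None,fx=4,fy=4,interpolation=cv2.INTER_CUBIC)
    c=cv2.convertScaleAbs(c,alpha=1.4)
    for k in range(0,100,20): cv2.putText(c,str(x+k),(k*4,10),0,.35,(0,255,0));cv2.line(c,(k*4,0),(k*4,5),(0,255,0))
    for k in range(0,75,15): cv2.putText(c,str(y+k),(0,k*4+4),0,.35,(0,255,255))
    return c
cv2.imwrite("pics/m.png",np.vstack([np.hstack([crop(a,310,260),crop(b,370,205)]),np.hstack([crop(a,230,155),crop(b,165,170)])]))
E
```

```text
(no output)
```

View pics/m.png

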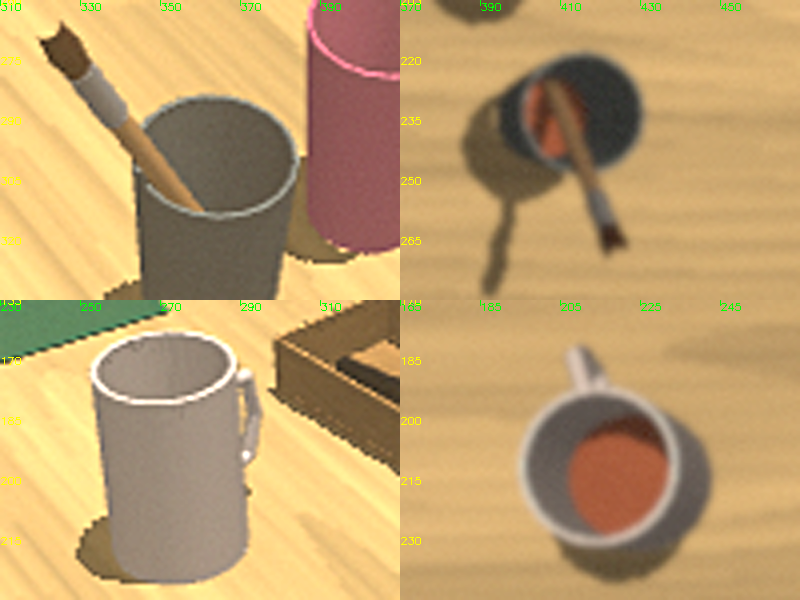

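Confirmed: the montage shows the brush in the grey cup. Side view: bristle tip (324,268), ferrule from (340,289.5) to (330.5,280). Top view: tip (423.5,265.8), ferrule from (418.5,252.5) to (421.5,260.5), handle foot about (408,226). The mug rim centre is at side (271,172) and top (215,212).

```bash
cat > h.py <<'E'
from station import arm
import numpy as np
C={n:arm.get_calibration(n) for n in("side","top")}
def ray(n,p):
    c=C[n];T=c["cam_to_world"]
    d=T[:3,:3]@[(p[0]-c["cx"])/c["fx"],(p[1]-c["cy"])/c["fy"],1];return T[:3,3],d/np.linalg.norm(d)
def atz(n,p,z):
    o,d=ray(n,p);return o+d*(z-o[2])/d[2]
def tri(ps,pt):
    o,d=ray("side",ps);q,e=ray("top",pt)
    s=np.linalg.lstsq(np.c_[d,-e],q-o,rcond=None)[0]
    a=o+d*s[0];b=q+e*s[1];return (a+b)/2,np.linalg.norm(a-b)
def proj(n,p):
    c=C[n];v=np.linalg.inv(c["cam_to_world"])@np.r_[p,1];return c["fx"]*v[0]/v[2]+c["cx"],c["fy"]*v[1]/v[2]+c["cy"]
E
python3 - <<'E'
from h import *
np.set_printoptions(precision=4,suppress=True)
for k,s,t in[("tip",(324,268),(423.5,265.7)),("ferT",(330.5,280),(421.5,260.5)),("ferB",(340,289.5),(418.5,252.5)),("cuprim",(364,298.7),(415.7,233)),("mugrim",(271.2,172),(215,211.7))]:print(k,*tri(s,t))
print("cup",atz("side",(364,298.7),.12),atz("top",(415.7,233),.12),"foot",atz("top",(408.2,225.7),.03))
print("mug",atz("side",(271.2,172),.13),m:=atz("top",(215,211.7),.13))
for z in(.09,.11,.12):
  h=atz("top",(208.7,183),z)-m;print(h[:2],np.hypot(*h[:2]),np.degrees(np.arctan2(h[1],h[0])))
E
```

```text
tip [ 0.4155 -0.2302  0.2118] 0.0007655714267690922
ferT [ 0.4246 -0.2331  0.1851] 0.0008035196354437899
ferB [ 0.4405 -0.2344  0.1572] 2.531834192515065e-05
cuprim [ 0.4828 -0.2399  0.1167] 0.00201467939632273
mugrim [0.5362 0.1939 0.1254] 0.0033197632466797264
cup [ 0.4818 -0.2427  0.12  ] [ 0.4818 -0.2386  0.12  ] foot [ 0.5013 -0.2422  0.03  ]
mug [0.5345 0.186  0.13  ] [0.5344 0.1937 0.13  ]
[0.0678 0.0226] 0.07145373364800857 18.409917889616146
[0.065  0.0182] 0.06753096600934003 15.596243023928382
[0.0637 0.016 ] 0.06563608681207234 14.06514399572979
```

```bash
python3 - <<'E'
from h import *
m=np.array([.5344,.192,0])
print("rim side/top",proj("side",m+[0,0,.13]),proj("top",m+[0,0,.13]))
for z in(.06,.08,.1):
  for th in(10,15,20,25):
    a=np.radians(th);u=np.array([np.cos(a),np.sin(a),0]);p=m+.079*u+[0,0,z]
    w=m+.043*u+[0,0,z]
    print(z,th,*[np.round(proj(n,x),1) for n in("side","top") for x in(p,w)])
E
```

```text
rim side/top (np.float64(269.9926362499889), np.float64(170.9265358879258)) (np.float64(215.78204035704252), np.float64(211.68564376112946))
0.06 10 [297.4 183.7] [286.3 189.1] [216.1 180.4] [218.8 195.6]
0.06 15 [295.6 182.7] [285.3 188.5] [213.2 181. ] [217.2 195.9]
0.06 20 [293.6 181.8] [284.2 188. ] [210.4 182. ] [215.7 196.5]
0.06 25 [291.5 181. ] [283.1 187.6] [207.6 183.2] [214.2 197.1]
0.08 10 [297.  176.9] [285.8 182.2] [214.3 179.1] [217.1 194.6]
0.08 15 [295.2 175.9] [284.8 181.7] [211.4 179.8] [215.4 195. ]
0.08 20 [293.2 175. ] [283.7 181.2] [208.5 180.8] [213.8 195.5]
0.08 25 [291.  174.3] [282.5 180.7] [205.6 182. ] [212.3 196.2]
0.1 10 [296.6 170. ] [285.2 175.3] [212.5 177.9] [215.2 193.7]
0.1 15 [294.7 169. ] [284.2 174.7] [209.4 178.6] [213.6 194. ]
0.1 20 [292.7 168.2] [283.1 174.2] [206.5 179.5] [212.  194.6]
0.1 25 [290.5 167.4] [281.9 173.8] [203.6 180.8] [210.4 195.2]
```

```bash
python3 -m crank '[{"dx":0.02,"dy":-0.04,"dz":0.01,"twist":6},{"dx":0.04,"dy":-0.08,"dz":0.02,"twist":12},{"dx":0.05,"dy":-0.12,"dz":0.03,"twist":18},{"dx":0.06,"dy":-0.16,"dz":0.03,"twist":24},{"dx":0.07,"dy":-0.2,"dz":0.03,"twist":24}]' 25
```

```text
invalid input at $[0]: expected keys dx, dy, dz, twist, grip
```

The handle points along about 19°, so the brush must lean towards 199°. The brush leans towards 172° now, at about 25.5°. The tool yaw is therefore −8° for the grasp and +19° for placing. The grasp point is about (0.433, −0.2335, 0.173).

```bash
python3 -m crank '[{"dx":0.02,"dy":-0.03,"dz":0.01,"twist":5,"grip":1},{"dx":0.04,"dy":-0.06,"dz":0.02,"twist":10,"grip":1},{"dx":0.06,"dy":-0.09,"dz":0.03,"twist":15,"grip":1},{"dx":0.08,"dy":-0.12,"dz":0.035,"twist":17.7,"grip":1},{"dx":0.1,"dy":-0.15,"dz":0.035,"twist":17.7,"grip":1}]' 25
python3 -m crank '[{"dx":0.01,"dy":-0.04,"dz":0,"twist":0,"grip":1},{"dx":0.02,"dy":-0.08,"dz":0,"twist":0,"grip":1},{"dx":0.03,"dy":-0.12,"dz":0,"twist":0,"grip":1},{"dx":0.04,"dy":-0.16,"dz":0,"twist":0,"grip":1},{"dx":0.04,"dy":-0.2,"dz":0,"twist":0,"grip":1}]'
python3 -m crank '[{"dx":0,"dy":-0.04,"dz":0,"twist":0,"grip":1},{"dx":0,"dy":-0.08,"dz":0,"twist":0,"grip":1},{"dx":0,"dy":-0.12,"dz":0,"twist":0,"grip":1},{"dx":0,"dy":-0.16,"dz":0,"twist":0,"grip":1},{"dx":0,"dy":-0.2,"dz":0,"twist":0,"grip":1}]'
python3 -m crank '[{"dx":0,"dy":-0.04,"dz":0,"twist":0,"grip":1},{"dx":0,"dy":-0.08,"dz":0,"twist":0,"grip":1},{"dx":0,"dy":-0.12,"dz":0,"twist":0,"grip":1},{"dx":0,"dy":-0.16,"dz":0,"twist":0,"grip":1},{"dx":0,"dy":-0.2,"dz":0,"twist":0,"grip":1}]'
```

```text
t: 0.52
eef_pos: [0.3937, 0.4571, 0.2628]
ee_rot: [-3.14, -0.001, -0.136]
force: [1.3, -0.0, 0.2]
width: 0.0875
gripper_force: 0.0
t: 0.93
eef_pos: [0.4335, 0.2561, 0.2611]
ee_rot: [3.141, 0.0, -0.14]
force: [0.2, -0.4, 1.0]
width: 0.0877
gripper_force: 0.0
t: 1.35
eef_pos: [0.4321, 0.0563, 0.2616]
ee_rot: [-3.141, -0.0, -0.139]
force: [1.0, -0.7, -0.3]
width: 0.0876
gripper_force: 0.0
t: 1.77
eef_pos: [0.4321, -0.1437, 0.2617]
ee_rot: [-3.141, -0.0, -0.14]
force: [1.5, -0.0, 0.6]
width: 0.0875
gripper_force: 0.0
```

```bash
python3 -m crank '[{"dx":0,"dy":-0.04,"dz":0,"twist":0,"grip":1},{"dx":0,"dy":-0.08,"dz":0,"twist":0,"grip":1},{"dx":0.001,"dy":-0.09,"dz":-0.01,"twist":0,"grip":1},{"dx":0.001,"dy":-0.09,"dz":-0.03,"twist":0,"grip":1},{"dx":0.001,"dy":-0.09,"dz":-0.05,"twist":0,"grip":1}]'
python3 -m crank '[{"dx":0,"dy":0,"dz":-0.02,"twist":0,"grip":1},{"dx":0,"dy":0,"dz":-0.04,"twist":0,"grip":1},{"dx":0,"dy":0,"dz":-0.057,"twist":0,"grip":1},{"dx":0,"dy":0,"dz":-0.057,"twist":0,"grip":0.5},{"dx":0,"dy":0,"dz":-0.057,"twist":0,"grip":0}]'
python3 - <<'E'
from station import arm
import cv2,numpy as np
a=arm.grab_frame("side")[240:390,260:460,::-1];b=arm.grab_frame("top")[150:300,320:520,::-1]
cv2.imwrite("pics/g.png",np.hstack([cv2.resize(x,None,fx=2*1,fy=2*1,interpolation=2) for x in(a,b)]))
print(arm.get_state()["eef_pos"],arm.get_state()["width"],arm.get_state()["q"])
E
```

```text
t: 2.18
eef_pos: [0.4337, -0.2331, 0.2109]
ee_rot: [-3.141, -0.001, -0.143]
force: [-0.7, 1.7, -0.7]
width: 0.0874
gripper_force: 0.0
t: 2.6
eef_pos: [0.4333, -0.2318, 0.154]
ee_rot: [3.141, 0.002, -0.14]
force: [0.8, -0.1, 0.2]
width: 0.0793
gripper_force: 0.0
[ 0.43457134 -0.23198527  0.15559334] 0.07212812300296599 [-9.00900099e-02  1.18517117e-01 -4.83711628e-01  4.71956438e-04
 -9.67364888e-01  1.52112437e+00]
```

View pics/g.png

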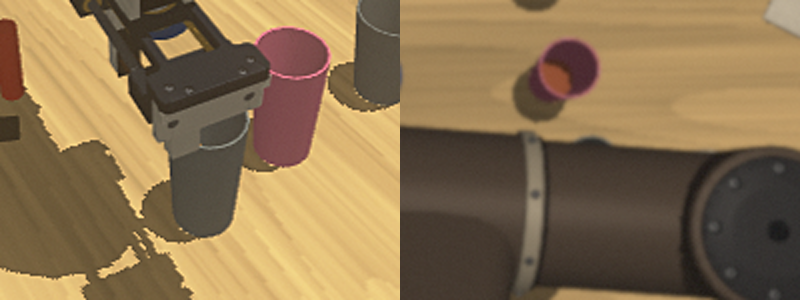

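The gripper body hides the brush in both views, but the fingers are where I calculated and there is no contact force. Closing.

```bash
python3 -m crank '[{"dx":0,"dy":0,"dz":0,"twist":0,"grip":-0.3},{"dx":0,"dy":0,"dz":0,"twist":0,"grip":-0.5},{"dx":0,"dy":0,"dz":0,"twist":0,"grip":-0.6},{"dx":0,"dy":0,"dz":0,"twist":0,"grip":-0.7},{"dx":0,"dy":0,"dz":0,"twist":0,"grip":-0.8}]' 25
python3 -m crank '[{"dx":0,"dy":0,"dz":0,"twist":0,"grip":-1},{"dx":0,"dy":0,"dz":0,"twist":0,"grip":-1},{"dx":0,"dy":0,"dz":0,"twist":0,"grip":-1},{"dx":0,"dy":0,"dz":0,"twist":0,"grip":-1},{"dx":0,"dy":0,"dz":0,"twist":0,"grip":-1}]' 25
```

```text
t: 3.12
eef_pos: [0.434, -0.2319, 0.1549]
ee_rot: [-3.142, -0.001, -0.14]
force: [0.4, 0.1, 0.2]
width: 0.0383
gripper_force: 0.0
t: 3.53
eef_pos: [0.4339, -0.2319, 0.1545]
ee_rot: [3.142, 0.0, -0.14]
force: [0.8, -0.1, -0.8]
width: 0.0113
gripper_force: 25.0
```

```bash
python3 -m crank '[{"dx":-0.005,"dy":0.001,"dz":0.01,"twist":0,"grip":-1},{"dx":-0.01,"dy":0.0015,"dz":0.021,"twist":0,"grip":-1},{"dx":-0.0155,"dy":0.002,"dz":0.033,"twist":0,"grip":-1},{"dx":-0.021,"dy":0.003,"dz":0.045,"twist":0,"grip":-1},{"dx":-0.0265,"dy":0.0035,"dz":0.057,"twist":0,"grip":-1}]' 25
python3 -m crank '[{"dx":-0.005,"dy":0.001,"dz":0.012,"twist":0,"grip":-1},{"dx":-0.01,"dy":0.0015,"dz":0.024,"twist":0,"grip":-1},{"dx":-0.015,"dy":0.002,"dz":0.036,"twist":0,"grip":-1},{"dx":-0.02,"dy":0.003,"dz":0.056,"twist":0,"grip":-1},{"dx":-0.02,"dy":0.003,"dz":0.08,"twist":0,"grip":-1}]'
python3 -m crank '[{"dx":0.005,"dy":0.03,"dz":0.01,"twist":5,"grip":-1},{"dx":0.01,"dy":0.06,"dz":0.01,"twist":10,"grip":-1},{"dx":0.02,"dy":0.09,"dz":0.01,"twist":15,"grip":-1},{"dx":0.03,"dy":0.12,"dz":0.01,"twist":20,"grip":-1},{"dx":0.04,"dy":0.15,"dz":0.01,"twist":25,"grip":-1}]'
python3 - <<'E'
from station import arm
import cv2,numpy as np
a=arm.grab_frame("side")[:,:,::-1];b=arm.grab_frame("top")[:,:,::-1]
cv2.imwrite("pics/l.png",np.vstack([a[60:360],b[60:360]]))
print(arm.get_state()["eef_pos"],arm.get_state()["q"])
E
```

```text
t: 3.95
eef_pos: [0.4067, -0.2283, 0.2128]
ee_rot: [-3.142, -0.0, -0.14]
force: [1.0, -1.0, 0.1]
width: 0.0113
gripper_force: 25.0
t: 4.37
eef_pos: [0.3853, -0.225, 0.2922]
ee_rot: [-3.141, 0.002, -0.14]
force: [0.5, -0.1, 0.1]
width: 0.0109
gripper_force: 25.0
t: 4.78
eef_pos: [0.4269, -0.0742, 0.3026]
ee_rot: [3.142, -0.001, 0.3]
force: [1.1, -1.1, -1.5]
width: 0.0115
gripper_force: 25.0
[ 0.42796466 -0.07248168  0.30226215] [ 2.89585411e-01 -9.90984210e-02 -3.54408607e-01 -3.52376352e-04
 -1.31439514e+00  1.58473438e+00]
```

View pics/l.png

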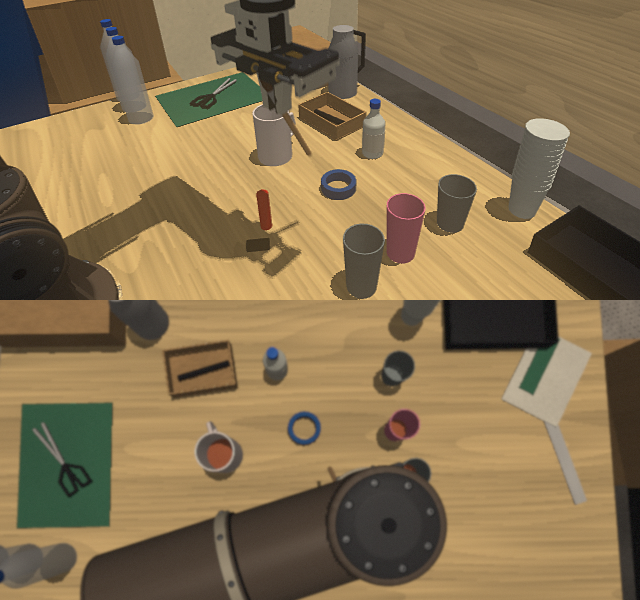

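The brush is held and the cup is still standing. The foot is at about side (309,213) and top (332,229). I'll enlarge to get the foot offset from the TCP.

```bash
python3 - <<'E'
import cv2,numpy as np
i=cv2.imread("pics/l.png")
def crop(x,y,oy):
    c=cv2.convertScaleAbs(cv2.resize(i[y+oy:y+oy+75,x:x+100],None,fx=4,fy=4,interpolation=2),alpha=1.5)
    for k in range(0,100,20): cv2.putText(c,str(x+k),(k*4,10),0,.35,(0,255,0))
    for k in range(0,75,15): cv2.putText(c,str(y+k),(0,k*4+4),0,.35,(0,255,255))
    return c
cv2.imwrite("pics/l2.png",np.hstack([crop(250,150,-60),crop(300,200,240)]))
E
```

```text
(no output)
```

View pics/l2.png

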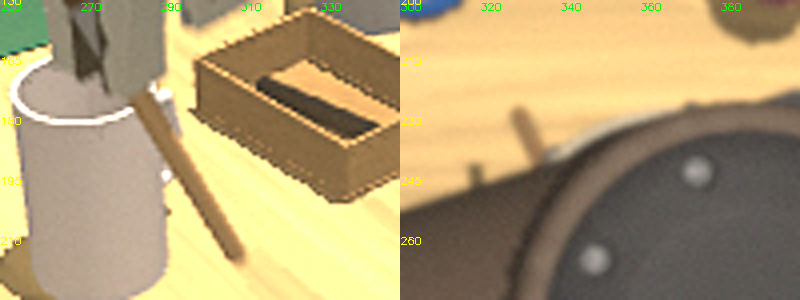

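```bash
python3 - <<'E'
from h import *
f,e=tri((309,214.5),(329.7,227.3));s=arm.get_state();g=s["eef_pos"]+[0,0,.019]
d=f-g;L=np.linalg.norm(d);print(f,e,g,d,L,"tilt",np.degrees(np.arccos(-d[2]/L)),"lean az",np.degrees(np.arctan2(-d[1],-d[0])))
E
```

```text
[ 0.49588874 -0.05043436  0.16604923] 0.0006473991797174856 [ 0.42796466 -0.07248168  0.32126215] [ 0.06792409  0.02204732 -0.15521291] 0.17085319403800392 tilt 24.706910898145548 lean az -162.01720991620573
```

```bash
python3 -m crank '[{"dx":0.006,"dy":0.035,"dz":0,"twist":1,"grip":-1},{"dx":0.012,"dy":0.07,"dz":0,"twist":1,"grip":-1},{"dx":0.018,"dy":0.105,"dz":0,"twist":1,"grip":-1},{"dx":0.023,"dy":0.14,"dz":0,"twist":1,"grip":-1},{"dx":0.029,"dy":0.175,"dz":0,"twist":1,"grip":-1}]'
python3 -m crank '[{"dx":0,"dy":0.03,"dz":0,"twist":0,"grip":-1},{"dx":0,"dy":0.055,"dz":0,"twist":0,"grip":-1},{"dx":0,"dy":0.063,"dz":0,"twist":0,"grip":-1},{"dx":0,"dy":0.063,"dz":0,"twist":0,"grip":-1},{"dx":0,"dy":0.063,"dz":0,"twist":0,"grip":-1}]'
python3 - <<'E'
from h import *
import cv2
a=arm.grab_frame("side");b=arm.grab_frame("top")
cv2.imwrite("pics/p.png",np.hstack([cv2.convertScaleAbs(cv2.resize(x[:,:,::-1],None,fx=4,fy=4,interpolation=2),alpha=1.4) for x in(a[110:235,215:315],b[155:280,165:265])]))
s=arm.get_state();p=s["eef_pos"];print(p,s["ee_rot"])
a=np.radians(199);u=np.array([np.cos(a),np.sin(a),0])
f=p-.0714*u-[0,0,.1362];print("foot pred",f,proj("side",f),proj("top",f))
E
```

```text
t: 5.3
eef_pos: [0.4558, 0.1006, 0.3024]
ee_rot: [-3.141, -0.001, 0.313]
force: [1.0, -0.3, 0.2]
width: 0.0116
gripper_force: 25.0
t: 5.72
eef_pos: [0.4561, 0.1622, 0.3018]
ee_rot: [3.141, 0.0, 0.314]
force: [0.6, 0.3, 0.5]
width: 0.0112
gripper_force: 25.0
[0.45619946 0.16154781 0.30186704] [ 3.14156348e+00 -7.24441885e-05  3.13051931e-01]
foot pred [0.52370948 0.18479337 0.16566704] (np.float64(265.86520760938356), np.float64(160.07478443467426)) (np.float64(215.7227758727118), np.float64(215.56808496156447))
```

View pics/p.png

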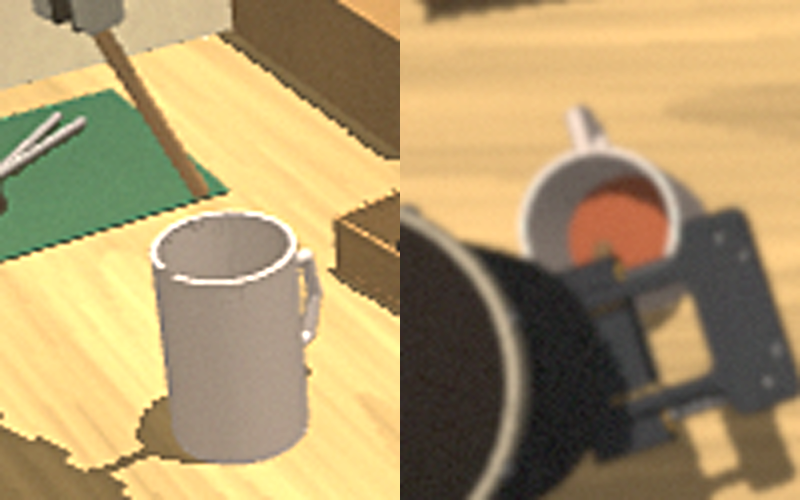

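Predicted foot position matches the pictures: the foot is at side (266,158) and top (215.5,216), just above and inside the mug's mouth. Now lowering along the brush axis.

```bash
python3 -m crank '[{"dx":0.001,"dy":0.003,"dz":0,"twist":0,"grip":-1},{"dx":0.0055,"dy":0.0045,"dz":-0.01,"twist":0,"grip":-1},{"dx":0.01,"dy":0.006,"dz":-0.02,"twist":0,"grip":-1},{"dx":0.014,"dy":0.0075,"dz":-0.03,"twist":0,"grip":-1},{"dx":0.0185,"dy":0.009,"dz":-0.04,"twist":0,"grip":-1}]'
python3 -m crank '[{"dx":0.0055,"dy":0.002,"dz":-0.012,"twist":0,"grip":-1},{"dx":0.0105,"dy":0.0035,"dz":-0.024,"twist":0,"grip":-1},{"dx":0.0155,"dy":0.0055,"dz":-0.036,"twist":0,"grip":-1},{"dx":0.021,"dy":0.007,"dz":-0.048,"twist":0,"grip":-1},{"dx":0.026,"dy":0.009,"dz":-0.06,"twist":0,"grip":-1}]'
python3 -m crank '[{"dx":0.0015,"dy":0.0005,"dz":-0.003,"twist":0,"grip":-1},{"dx":0.0025,"dy":0.001,"dz":-0.006,"twist":0,"grip":-1},{"dx":0.004,"dy":0.0015,"dz":-0.009,"twist":0,"grip":-1},{"dx":0.004,"dy":0.0015,"dz":-0.009,"twist":0,"grip":-1},{"dx":0.004,"dy":0.0015,"dz":-0.009,"twist":0,"grip":-1}]' 15
```

```text
t: 6.23
eef_pos: [0.475, 0.1713, 0.2598]
ee_rot: [3.141, 0.001, 0.313]
force: [-0.6, 0.4, -1.2]
width: 0.0114
gripper_force: 25.0
t: 6.65
eef_pos: [0.5012, 0.1804, 0.1996]
ee_rot: [3.141, 0.001, 0.314]
force: [-0.5, 1.3, -0.9]
width: 0.0116
gripper_force: 25.0
t: 7.07
eef_pos: [0.505, 0.1821, 0.1928]
ee_rot: [-3.142, -0.0, 0.314]
force: [0.0, 0.4, -0.0]
width: 0.0114
gripper_force: 15.0
```

```bash
python3 -m crank '[{"dx":0.001,"dy":0.0005,"dz":-0.003,"twist":0,"grip":-1},{"dx":0.003,"dy":0.001,"dz":-0.007,"twist":0,"grip":-1},{"dx":0.0045,"dy":0.0015,"dz":-0.01,"twist":0,"grip":-1},{"dx":0.006,"dy":0.002,"dz":-0.014,"twist":0,"grip":-1},{"dx":0.0075,"dy":0.0025,"dz":-0.017,"twist":0,"grip":-1}]' 15
python3 -m crank '[{"dx":0.0005,"dy":0,"dz":-0.001,"twist":0,"grip":-1},{"dx":0.001,"dy":0.0005,"dz":-0.002,"twist":0,"grip":-1},{"dx":0.0015,"dy":0.0005,"dz":-0.003,"twist":0,"grip":-1},{"dx":0.0015,"dy":0.0005,"dz":-0.003,"twist":0,"grip":-1},{"dx":0.0015,"dy":0.0005,"dz":-0.003,"twist":0,"grip":-1}]' 15
```

```text
t: 7.48
eef_pos: [0.5123, 0.1845, 0.175]
ee_rot: [3.141, 0.001, 0.314]
force: [-1.8, -0.7, -0.1]
width: 0.0114
gripper_force: 15.0
t: 7.9
eef_pos: [0.5139, 0.1851, 0.1725]
ee_rot: [3.142, 0.0, 0.314]
force: [-1.1, -0.4, -0.9]
width: 0.0115
gripper_force: 15.0
```

I made a sign error: descending along the axis took the foot towards the handle-side wall, and it may be touching it now. I'll look before going on.

```bash
python3 - <<'E'
from h import *
import cv2
a=arm.grab_frame("side");b=arm.grab_frame("top")
cv2.imwrite("pics/q.png",np.hstack([cv2.convertScaleAbs(cv2.resize(x[:,:,::-1],None,fx=4,fy=4,interpolation=2),alpha=1.4) for x in(a[110:235,215:315],b[155:280,165:265])]))
s=arm.get_state();p=s["eef_pos"];print(p,s["force"],s["moment"])
for q in([.5344,.191,.13],p+[0,0,.019]):print(proj("side",q),proj("top",q))
E
```

```text
[0.51389397 0.18514223 0.172594  ] [-0.6681347  -0.78296514 -0.91436196] [-0.21970965  0.43934567 -0.01850859]
(np.float64(270.1871166900552), np.float64(171.1057470383924)) (np.float64(216.24934301739967), np.float64(211.6781762360738))
(np.float64(260.7725305791976), np.float64(151.04783249283875)) (np.float64(212.88371444788908), np.float64(219.64508736558736))
```

View pics/q.png

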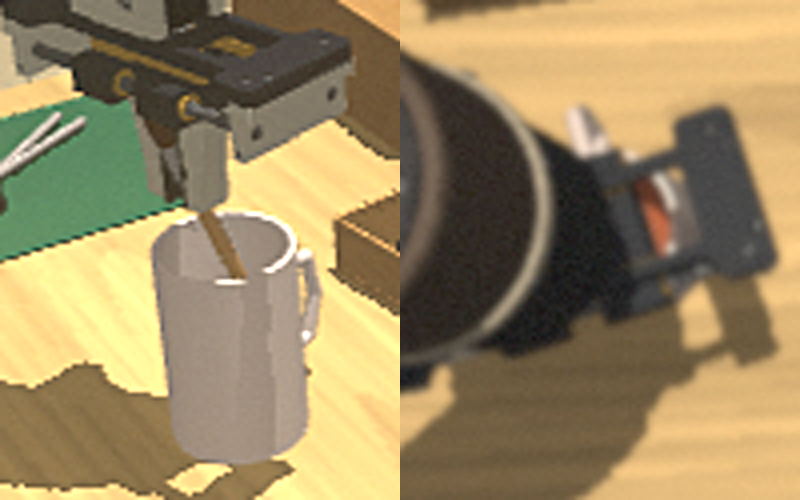

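The mug hasn't moved: its rim is still at 152–298 in the crop, as before. The brush just rotated a little in the pads and is a few degrees more upright. I'll shift towards the lean side, away from the far wall, then lower straight down.

```bash
python3 -m crank '[{"dx":-0.005,"dy":-0.0017,"dz":0,"twist":0,"grip":-1},{"dx":-0.01,"dy":-0.0035,"dz":0,"twist":0,"grip":-1},{"dx":-0.015,"dy":-0.005,"dz":0,"twist":0,"grip":-1},{"dx":-0.02,"dy":-0.007,"dz":0,"twist":0,"grip":-1},{"dx":-0.022,"dy":-0.0075,"dz":0,"twist":0,"grip":-1}]' 15
python3 -m crank '[{"dx":0,"dy":0,"dz":-0.001,"twist":0,"grip":-1},{"dx":0,"dy":0,"dz":-0.002,"twist":0,"grip":-1},{"dx":0,"dy":0,"dz":-0.003,"twist":0,"grip":-1},{"dx":0,"dy":0,"dz":-0.003,"twist":0,"grip":-1},{"dx":0,"dy":0,"dz":-0.003,"twist":0,"grip":-1}]' 15
python3 - <<'E'
from h import *
import cv2
a=arm.grab_frame("side")
cv2.imwrite("pics/r.png",cv2.convertScaleAbs(cv2.resize(a[110:235,215:315,::-1],None,fx=4,fy=4,interpolation=2),alpha=1.4))
E
```

```text
t: 8.42
eef_pos: [0.4911, 0.1773, 0.1728]
ee_rot: [-3.141, -0.0, 0.314]
force: [0.0, 0.1, -0.9]
width: 0.0115
gripper_force: 15.0
t: 8.83
eef_pos: [0.492, 0.1776, 0.1694]
ee_rot: [3.141, 0.0, 0.314]
force: [-0.6, 0.3, 0.2]
width: 0.0116
gripper_force: 15.0
```

View pics/r.png

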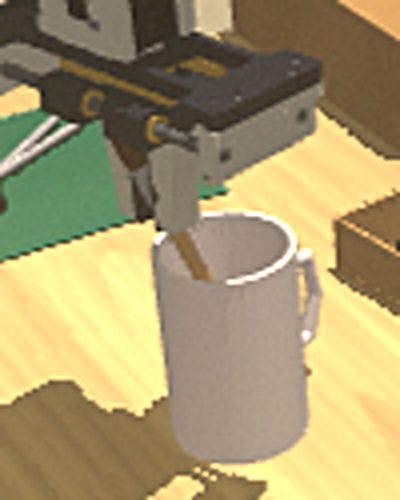

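The brush is inside the mug near the lean side, not yet on the bottom. Continuing down in small steps while watching fz.

```bash
for i in 1; do :; done; python3 -m crank '[{"dx":0,"dy":0,"dz":-0.001,"twist":0,"grip":-1},{"dx":0,"dy":0,"dz":-0.002,"twist":0,"grip":-1},{"dx":0,"dy":0,"dz":-0.003,"twist":0,"grip":-1},{"dx":0,"dy":0,"dz":-0.003,"twist":0,"grip":-1},{"dx":0,"dy":0,"dz":-0.003,"twist":0,"grip":-1}]' 15
python3 -m crank '[{"dx":0,"dy":0,"dz":-0.001,"twist":0,"grip":-1},{"dx":0,"dy":0,"dz":-0.002,"twist":0,"grip":-1},{"dx":0,"dy":0,"dz":-0.003,"twist":0,"grip":-1},{"dx":0,"dy":0,"dz":-0.003,"twist":0,"grip":-1},{"dx":0,"dy":0,"dz":-0.003,"twist":0,"grip":-1}]' 15
```

```text
t: 9.3
eef_pos: [0.4918, 0.1776, 0.1664]
ee_rot: [3.141, 0.0, 0.314]
force: [0.4, 0.6, -0.3]
width: 0.0113
gripper_force: 15.0
t: 9.72
eef_pos: [0.492, 0.1776, 0.1639]
ee_rot: [3.142, -0.0, 0.314]
force: [-2.3, -0.5, 4.6]
width: 0.0117
gripper_force: 15.0
```

Contact: fz is 4.6 N with the foot at z ≈ 0.02, within the given clay range. Next I lean it towards the rim, keeping the foot down.

```bash
python3 -m crank '[{"dx":-0.002,"dy":-0.0007,"dz":-0.0003,"twist":0,"grip":-1},{"dx":-0.004,"dy":-0.0014,"dz":-0.0008,"twist":0,"grip":-1},{"dx":-0.006,"dy":-0.002,"dz":-0.0012,"twist":0,"grip":-1},{"dx":-0.006,"dy":-0.002,"dz":-0.0012,"twist":0,"grip":-1},{"dx":-0.006,"dy":-0.002,"dz":-0.0012,"twist":0,"grip":-1}]' 12
python3 -m crank '[{"dx":-0.001,"dy":-0.0003,"dz":-0.0004,"twist":0,"grip":-1},{"dx":-0.002,"dy":-0.0007,"dz":-0.0008,"twist":0,"grip":-1},{"dx":-0.003,"dy":-0.001,"dz":-0.0012,"twist":0,"grip":-1},{"dx":-0.003,"dy":-0.001,"dz":-0.0012,"twist":0,"grip":-1},{"dx":-0.003,"dy":-0.001,"dz":-0.0012,"twist":0,"grip":-1}]' 12
```

```text
t: 10.13
eef_pos: [0.4858, 0.1757, 0.1624]
ee_rot: [-3.142, -0.0, 0.314]
force: [0.2, -0.5, 0.3]
width: 0.0116
gripper_force: 12.0
t: 10.55
eef_pos: [0.4832, 0.1748, 0.1615]
ee_rot: [-3.141, -0.001, 0.314]
force: [1.2, 0.3, 2.4]
width: 0.0117
gripper_force: 12.0
```

```bash
python3 -m crank '[{"dx":-0.001,"dy":-0.0003,"dz":-0.0004,"twist":0,"grip":-1},{"dx":-0.002,"dy":-0.0007,"dz":-0.0008,"twist":0,"grip":-1},{"dx":-0.003,"dy":-0.001,"dz":-0.0015,"twist":0,"grip":-1},{"dx":-0.003,"dy":-0.001,"dz":-0.0015,"twist":0,"grip":-1},{"dx":-0.003,"dy":-0.001,"dz":-0.0015,"twist":0,"grip":-1}]' 8
python3 -m crank '[{"dx":0,"dy":0,"dz":0,"twist":0,"grip":-1},{"dx":0,"dy":0,"dz":0,"twist":0,"grip":-1},{"dx":0,"dy":0,"dz":0,"twist":0,"grip":-1},{"dx":0,"dy":0,"dz":0,"twist":0,"grip":-1},{"dx":0,"dy":0,"dz":0,"twist":0,"grip":-1}]' 4
```

```text
t: 10.97
eef_pos: [0.4796, 0.1735, 0.1594]
ee_rot: [3.141, 0.001, 0.314]
force: [1.1, 0.0, 0.7]
width: 0.0117
gripper_force: 8.0
t: 11.38
eef_pos: [0.4798, 0.1736, 0.1596]
ee_rot: [3.142, 0.0, 0.314]
force: [-0.2, 0.4, -0.8]
width: 0.0121
gripper_force: 4.0
```

```bash
python3 -m crank '[{"dx":0,"dy":0,"dz":-0.0005,"twist":0,"grip":-1},{"dx":0,"dy":0,"dz":-0.001,"twist":0,"grip":-1},{"dx":0,"dy":0,"dz":-0.0015,"twist":0,"grip":-1},{"dx":0,"dy":0,"dz":-0.002,"twist":0,"grip":-1},{"dx":0,"dy":0,"dz":-0.002,"twist":0,"grip":-1}]' 5
python3 - <<'E'
from h import *
F=[]
for i in range(6):
    a=arm.grab_frame("side");s=arm.get_state();F.append(s["force"])
print(np.mean(F,0),s["eef_pos"])
import cv2
b=arm.grab_frame("top")
cv2.imwrite("pics/s.png",a[:,:,::-1])
# brush below the fingers: brown pixel centroid per row in the mug mouth
for r in range(155,183):
    print(r,[tuple(int(v) for v in a[r,c]) for c in range(250,272,2)]) if r%4==0 else 0
E
```

```text
t: 11.8
eef_pos: [0.4799, 0.1736, 0.1576]
ee_rot: [3.142, -0.0, 0.314]
force: [0.6, -0.5, -0.3]
width: 0.0114
gripper_force: 5.0
[ 0.90236047  0.43454265 -0.25183409] [0.47990423 0.17364524 0.15767842]
156 [(100, 94, 79), (95, 89, 75), (96, 89, 74), (95, 88, 74), (94, 88, 73), (93, 86, 72), (96, 89, 73), (96, 89, 74), (57, 54, 45), (72, 67, 57), (94, 89, 74)]
160 [(101, 96, 79), (95, 89, 75), (93, 87, 72), (92, 85, 71), (94, 86, 72), (95, 88, 74), (97, 90, 75), (97, 89, 76), (96, 89, 75), (91, 85, 72), (82, 79, 70)]
164 [(76, 69, 56), (100, 92, 76), (94, 89, 74), (92, 85, 71), (93, 85, 71), (120, 109, 90), (245, 211, 168), (129, 118, 106), (113, 101, 92), (116, 103, 95), (116, 105, 96)]
168 [(105, 101, 83), (98, 92, 78), (95, 90, 75), (96, 90, 77), (95, 87, 73), (96, 86, 73), (130, 116, 105), (124, 112, 101), (122, 111, 100), (120, 107, 97), (111, 101, 90)]
172 [(60, 60, 51), (98, 90, 75), (98, 91, 77), (97, 91, 75), (98, 91, 78), (101, 94, 81), (128, 117, 105), (125, 112, 100), (124, 110, 100), (121, 110, 98), (119, 110, 98)]
176 [(221, 181, 116), (204, 165, 105), (154, 140, 128), (144, 131, 119), (89, 68, 42), (99, 77, 51), (107, 85, 57), (127, 116, 107), (124, 112, 99), (122, 109, 98), (121, 108, 97)]
180 [(218, 179, 114), (208, 171, 107), (97, 89, 82), (107, 97, 87), (113, 99, 88), (112, 99, 90), (118, 106, 96), (113, 102, 93), (115, 97, 80), (143, 129, 115), (225, 205, 186)]
```

```bash
python3 -m crank '[{"dx":0,"dy":0,"dz":-0.0005,"twist":0,"grip":-1},{"dx":0,"dy":0,"dz":-0.001,"twist":0,"grip":-1},{"dx":0,"dy":0,"dz":-0.0015,"twist":0,"grip":-1},{"dx":0,"dy":0,"dz":-0.002,"twist":0,"grip":-1},{"dx":0,"dy":0,"dz":-0.002,"twist":0,"grip":-1}]' 10
python3 - <<'E'
from h import *
F=[]
for i in range(6):
    a=arm.grab_frame("side");s=arm.get_state();F.append(s["force"])
print(np.mean(F,0),s["eef_pos"])
E
```

```text
t: 12.57
eef_pos: [0.4801, 0.1737, 0.1557]
ee_rot: [-3.141, -0.0, 0.314]
force: [0.9, 1.2, 1.8]
width: 0.0115
gripper_force: 10.0
[1.73133271 0.91527441 1.48875075] [0.47992591 0.17368527 0.15568131]
```

The averaged force is 1.5 N up and 1.9 N inward from the rim, so the brush rests on the bottom and leans on the rim. Releasing.

```bash
python3 -m crank '[{"dx":0,"dy":0,"dz":0,"twist":0,"grip":-0.7},{"dx":0,"dy":0,"dz":0,"twist":0,"grip":-0.6},{"dx":0,"dy":0,"dz":0,"twist":0,"grip":-0.5},{"dx":0,"dy":0,"dz":0,"twist":0,"grip":-0.3},{"dx":0,"dy":0,"dz":0,"twist":0,"grip":-0.1}]' 5
python3 -m crank '[{"dx":0,"dy":0,"dz":0,"twist":0,"grip":0.1},{"dx":0,"dy":0,"dz":0,"twist":0,"grip":0.3},{"dx":0,"dy":0,"dz":0,"twist":0,"grip":0.4},{"dx":0,"dy":0,"dz":0,"twist":0,"grip":0.4},{"dx":0,"dy":0,"dz":0,"twist":0,"grip":0.4}]'
python3 -m crank '[{"dx":0,"dy":0,"dz":0.01,"twist":0,"grip":0.4},{"dx":0,"dy":0,"dz":0.03,"twist":0,"grip":0.4},{"dx":0,"dy":0,"dz":0.06,"twist":0,"grip":0.4},{"dx":0,"dy":0,"dz":0.09,"twist":0,"grip":0.4},{"dx":0,"dy":0,"dz":0.12,"twist":0,"grip":0.4}]'
python3 -m crank '[{"dx":0,"dy":-0.03,"dz":0.02,"twist":0,"grip":0.4},{"dx":0,"dy":-0.07,"dz":0.02,"twist":0,"grip":0.4},{"dx":0,"dy":-0.11,"dz":0.02,"twist":0,"grip":0.4},{"dx":0,"dy":-0.15,"dz":0.02,"twist":0,"grip":0.4},{"dx":0,"dy":-0.19,"dz":0.02,"twist":0,"grip":0.4}]'
python3 -m crank '[{"dx":0,"dy":-0.04,"dz":0,"twist":0,"grip":0.4},{"dx":0,"dy":-0.08,"dz":0,"twist":0,"grip":0.4},{"dx":0,"dy":-0.12,"dz":0,"twist":0,"grip":0.4},{"dx":0,"dy":-0.12,"dz":0,"twist":0,"grip":0.4},{"dx":0,"dy":-0.12,"dz":0,"twist":0,"grip":0.4}]'
python3 - <<'E'
from h import *
import cv2
a=arm.grab_frame("side")[:,:,::-1];b=arm.grab_frame("top")[:,:,::-1]
k=lambda x:cv2.convertScaleAbs(cv2.resize(x,None,fx=4,fy=4,interpolation=2),alpha=1.4)
z=np.hstack([k(a[110:210,215:315]),k(b[165:265,165:265])])
w=np.hstack([cv2.resize(a,(320,200)),cv2.resize(b,(320,200)),np.zeros((200,160,3),np.uint8)])
cv2.imwrite("pics/t.png",np.vstack([z,w]))
E
```

```text
t: 13.28
eef_pos: [0.4796, 0.1735, 0.1555]
ee_rot: [3.142, 0.001, 0.314]
force: [0.0, 0.4, -0.6]
width: 0.03
gripper_force: 0.0
t: 13.7
eef_pos: [0.4799, 0.1736, 0.1557]
ee_rot: [-3.142, -0.0, 0.314]
force: [-0.3, -1.1, 0.9]
width: 0.0596
gripper_force: 0.0
t: 14.12
eef_pos: [0.4797, 0.1734, 0.2779]
ee_rot: [3.141, -0.0, 0.314]
force: [0.3, 1.0, 0.6]
width: 0.061
gripper_force: 0.0
t: 14.53
eef_pos: [0.4794, -0.018, 0.297]
ee_rot: [3.142, -0.002, 0.315]
force: [0.7, 0.2, 0.4]
width: 0.0611
gripper_force: 0.0
t: 14.95
eef_pos: [0.4794, -0.1385, 0.2962]
ee_rot: [3.141, -0.0, 0.31]
force: [-0.7, -0.3, -0.9]
width: 0.0611
gripper_force: 0.0
```

View pics/t.png

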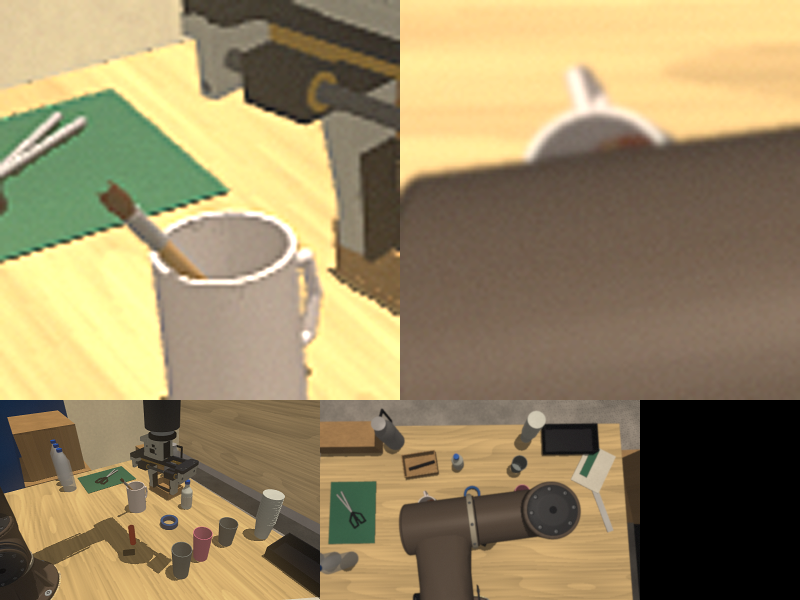

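The brush stands in the mug, bristles up, with its tip at side (241,157) and crossing the rim at about (255,170). The mug and cup are in place. I'll check the lean direction numerically.

```bash
python3 - <<'E'
from h import *
from scipy.optimize import least_squares
m=np.array([.5344,.192,0])
for th in(179,189,199,209,219):
    a=np.radians(th);u=np.array([np.cos(a),np.sin(a),0])
    for t in (28,32):
        T=np.tan(np.radians(t));P=lambda z:m+u*(.033+(z-.13)*T)+[0,0,z]
        zt=.022+.212*np.cos(np.radians(t))
        print(th,t,*[np.round(proj("side",P(z)),1) for z in(.13,zt)])
E
```

```text
179 28 [257.1 174.9] [235.6 149.2]
179 32 [257.1 174.9] [234.8 152.5]
189 28 [258.4 176. ] [238.4 151.4]
189 32 [258.4 176. ] [237.8 154.8]
199 28 [260.  176.8] [242.2 153.3]
199 32 [260.  176.8] [241.7 156.9]
209 28 [261.9 177.5] [246.8 154.8]
209 32 [261.9 177.5] [246.5 158.5]
219 28 [264.1 178. ] [252.2 155.9]
219 32 [264.1 178. ] [252.  159.6]
```

```bash
python3 -c "
from station import arm
print(arm.job_done())"
```

```text
the job is handed in; nothing more can be done
None
```

The glue brush is in the mug, bristles up, resting on the bottom and leaning on the rim opposite the handle; the last picture shows the cup and mug still where they were, and the job is handed in.

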